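# Lock the brooder's filter hatch

### The job

The sprung filter hatch on top of the white brooder unit stands ajar. With a fingertip in the slot of its round red fastener, press the hatch fully shut and turn the slot clockwise (seen from above), all the way to its stop, so that the hatch stays locked down by itself when you let go. Do not pick anything up, and leave the blue-capped jar, the cup and the marker beside the unit where they are.

Things in the scene. Friction and masses are not known exactly. Their poses are not given: they have to be found in the camera images.
- unit: Fixed white brooder unit, 220 (x) x 260 (y) x 65 mm high without hatch. Origin: centre of its underside, on the bench; x points from its front (vent slits) to the hinge at its back, y to its left, z up. Yaw varies by 0.4 rad. With the hatch shut, the fastener's axis is vertical through x = -20 mm, y = 0. The catch for the fastener's tongue is hidden inside the front wall.
- hatch_hinge (a point): Middle of the hatch's hinge line, which runs along the unit's y, 69 mm above the bench at the unit's x = +100 mm; turns with the hatch. Grey hatch: 212 (x) x 254 (y) x 8 mm, its top face 73 mm above the bench when shut.
- hatch (a joint): Hinge angle of the grey hatch: 0 = shut (solid stop), 0.14 rad = ajar, where a gasket spring holds it (the fastener is then some 17 mm higher). About 4 N down at the fastener holds it shut; it rises again when let go unless locked. Locked, it settles at about 0.01 to 0.015 rad.
- cam (a joint): Fastener's turn, growing clockwise from above: 0 = slot along the unit's y; 1.571 rad = along its x, solid stop, locked. Starts at 0 to 0.35; friction 0.06 N m, stays where left. From about 1.1 rad its tongue slides under the catch, only while the hatch is within 0.01 rad of shut; turned with the hatch ajar it lands on top of the catch, and must be turned back before the hatch can shut.
- slot_center (a point): Centre of the slot's floor, on the axis of the red disc (92 mm across; slot floor black); turns with the disc, z up along its axis; 60 mm above the bench when the hatch is shut. The slot crosses the whole disc along this frame's y: 32 mm wide, 92 mm long, 15 mm deep, straight walls, open ends closed by the collar.
- pointer (a point): White strip on the slot's floor, 33 mm from the disc's axis towards the slot frame's -y. It points at the orange dot on the hatch (unit's right, -y) when unlocked and at the green dot (unit's front, -x) when locked.
- collar (a point): Centre of the steel collar round the disc, at the level of its rim: 110 mm outside, 94 mm inside, 3 mm above the hatch's top face and 16 mm above the slot's floor; fixed to the hatch. It keeps the disc from being gripped round its edge.
- calcium_tub: Small white jar with a blue cap, 62 mm across, 62 mm high, loose beside the unit; origin: centre of its underside. Not to be disturbed.
- cup_a: Small translucent plastic cup, 74 mm across, 42 mm high, loose beside the unit; origin: centre of its underside. Not to be disturbed.
- marker: Black and white marker pen, 135 mm long (its y), 16 mm thick, lying loose behind the unit; origin: under its middle. Not to be disturbed.

How it is judged (in metres and radians):
At the end, for the whole second after the job is handed in: The fastener is turned to its stop (cam over 1.38 rad, within about 11 degrees of the stop), the hatch stays down without the robot (hatch under 0.025 rad), and both are at rest (value of joint cam above 1.38 rad and value of joint hatch below 0.025 rad and velocity of joint cam between -0.05 and 0.05 rad/s and velocity of joint hatch between -0.05 and 0.05 rad/s); the robot touches nothing.
It fails at once if the blue-capped jar was moved or lifted (over 20 mm) (distance of calcium_tub from where it was at the start of the episode above 0.02 m).
It fails at once if the cup was moved or lifted (over 20 mm) (distance of cup_a from where it was at the start of the episode above 0.02 m).
It fails at once if the marker was moved or lifted (over 20 mm) (distance of marker from where it was at the start of the episode above 0.02 m).
It also fails if it takes over 38 s, if anything falls off the work surface, if the arm or the gripper's body presses on something with over 40 N, if the wrist force passes 120 N, or if a joint passes its speed limit or range.

### The arm

A 6-joint arm with a two-finger parallel gripper is mounted at the origin on a cart in front of the work surface, level with it; the furniture and walls round the work are solid. World frame = base frame: x ahead of the robot, y to its left, z up, the work surface at z = 0. Lengths are in mm, angles in rad, forces in N, time in s.
With the tool pointing down it reaches from about 350 to 850 mm from the base axis. Payload 8.1 kg.
Tool frame: the origin (TCP) lies midway between the tips of the shut fingers; the grasp point (between the pads) lies arm.tcp_to_grasp behind it (arm.tcp_to_grasp is the distance from the TCP to the grasp point, in mm); z points along the fingers, y is the line along which they close (so a half turn about z gives the same grasp; the last joint's range is limited). The gripper opens to 93 mm and grips with 3 to 60 N. Pads are 15 mm wide; open, the fingers measure 128 mm over their backs; the gripper's body (75 mm by 188 mm) begins 65 mm behind the grasp point.
Start: joints at [1.177, 0.13, 1.488, -0, 1.523, -0.085], TCP at [182.328, 571.631, 218.635] pointing down, gripper open.
Joint ranges: [-2.96, 2.96], [-0.89, 2.26], [0.02, 2.5], [-1.34, 4.48], [0, 2.73], [-2.66, 2.66]. Speed limits (rad/s): [2.39, 2.39, 2.79, 3.14, 3.14, 3.14].

### API

Orientations are given as [roll, pitch, yaw] about the fixed x, y, z axes, in that order (R = Rz(yaw) Ry(pitch) Rx(roll)).
In Python, from station import arm, effector, solve_ik, get_image, status gives the robot as it stands. Calls block until the motion is done:
- arm.goto(position, orientation): joint-space move of the TCP to a pose.
- arm.move_straight(position, rotation=None, rate=150, contact_N=None): straight line of the TCP; rotation=None keeps the orientation; rate is the mean speed in mm/s. With contact_N (N) it stops when the force on the tool has changed by that much, and returns True; else False.
- arm.movej(angles): joint-space move.
- effector.move_gripper(opening): finger opening in mm; the grip force is fixed at half the most; returns when the fingers have stopped.
- arm.sleep(seconds).
- solve_ik(position, orientation): joint angles nearest the present ones, or None.
- get_image(name): name is "scene" or "top" or "wrist"; returns a dict with "image" (400x640x3 uint8, red, green, blue), "range_z" (400x640 float32, mm along the optical axis (not along the pixel's ray), 0 where there is no reading), "K" (3x3 intrinsics, pixels), "k1" (the pictures are not rectified: a ray, as slopes to the right and down, at radius r is drawn at 1 + k1 r^2 times it, then the intrinsics apply), "xyz" and "rotation" of the camera in the world. Camera axes: x right, y up, looking along -z (the intrinsics and any distortion apply to the point x, -y, -z); pixel columns grow to the right and rows downward; lengths in mm; the calibration is good to about 2 mm. A picture is of the moment at which its call begins.
A pose or a line that the arm cannot do raises arm.PlanningError and nothing moves.
- arm.finish_job(): hands the job in; it is judged then, once.
Readings, each from a call of its own:
- status.read_clock(): time.
- status.read_q(): joint angles.
- status.read_joint_velocities(): joint speeds.
- status.read_joint_efforts(): joint torques, N m.
- status.read_ee_pos(): TCP position.
- status.read_orientation(): TCP orientation.
- status.read_contact_force(): force on the tool from outside, world axes, zero at the start.
- status.read_moment(): the same for the moment, N m.
- status.read_width(): finger opening in mm.
- status.read_finger_force(): force on a finger pad.
Only numpy, scipy, OpenCV 4.12 (cv2) and the standard library are available. Lean on these libraries where they do the work, as an engineer would, in place of code of your own. Each camera call takes 0.05 s, during which the arm holds its last target. There are 200 camera calls.

## Working session

There is one attempt and no reset: what is moved stays moved. The work goes in short steps, each a Python script; the robot and the scene stay as the last script left them, time stands still between calls to the robot, and variables do not carry over. Pictures are saved under pics/ and viewed, at most 10 in all, crops included, and the job is handed in when it is done.

```bash
ls; mkdir -p pics; cat > h.py <<'E'
import numpy as np, cv2
from station import arm, effector, solve_ik, get_image, status
def save(d,n): cv2.imwrite('pics/'+n,cv2.cvtColor(d['image'],cv2.COLOR_RGB2BGR))
def ray(d,uv):
    uv=np.asarray(uv,float).reshape(-1,1,2)
    s=cv2.undistortPoints(uv,d['K'],np.array([d['k1'],0,0,0,0.])).reshape(-1,2)
    c=np.c_[s[:,0],-s[:,1],-np.ones(len(s))]
    return c@np.asarray(d['rotation']).T      # scaled so depth 1 = range_z 1
def plane(d,uv,z):
    r=ray(d,uv);o=np.asarray(d['xyz']);return o+r*((z-o[2])/r[:,2])[:,None]
def deproj(d,uv):
    uv=np.asarray(uv,int).reshape(-1,2);return np.asarray(d['xyz'])+ray(d,uv)*d['range_z'][uv[:,1],uv[:,0]][:,None]
E
python3 - <<'E'
from h import *
for n in ('top','scene'):
    d=get_image(n);save(d,n+'0.png');print(n,d['xyz'],np.round(d['rotation'],3).tolist(),d['K'][0][0],d['k1'])
    np.save(n+'0.npy',d,allow_pickle=True)
E
```

```text
pics
top [ 412.12050257   43.18942591 1048.87333903] [0.205, -0.001, -1.707] 414.57007428065447 -0.03430275902188701
scene [ 138.70387121 -883.01371077  937.02865814] [0.876, -0.019, -0.468] 492.78883513856965 -0.1566144080396879
```

View pics/top0.png

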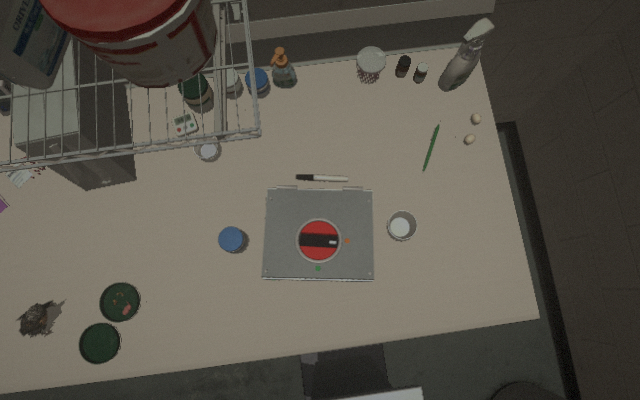

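View pics/scene0.png

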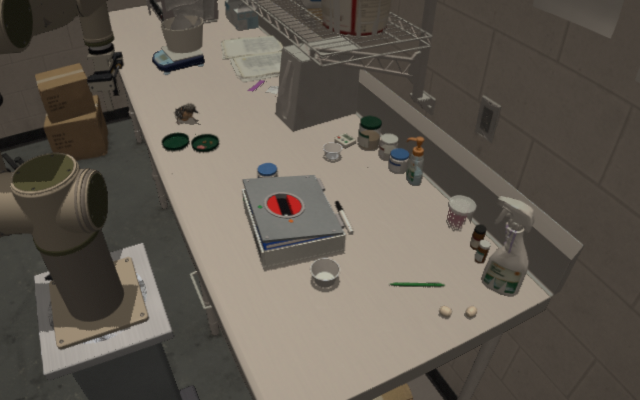

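The top view shows the red disc at (318,240), its pointer at (333,242), the orange dot at (348,241) and the green dot at (318,268). The jar is at (231,239), the cup at (401,226) and the marker at (322,178). The scene view shows the hatch ajar.

```bash
cat >> h.py <<'E'
from scipy.spatial.transform import Rotation as Ro
_gi=get_image
def get_image(n):
    d=_gi(n);R=np.asarray(d['rotation'])
    if R.shape==(3,): d['rotation']=Ro.from_euler('xyz',R).as_matrix()
    return d
def cen(m):
    v,u=np.nonzero(m);return np.array([u.mean(),v.mean()])
def look(d,c0,r,zs):
    im=cv2.cvtColor(d['image'],cv2.COLOR_RGB2HSV);H,S,V=cv2.split(im)
    g=np.zeros(H.shape,np.uint8);cv2.circle(g,tuple(map(int,c0)),int(r),1,-1)
    out={}
    red=((H<6)|(H>174))&(S>150)&(V>70)&(g>0)
    hull=cv2.convexHull(np.argwhere(red)[:,::-1].astype(np.int32))
    dm=np.zeros(H.shape,np.uint8);cv2.fillConvexPoly(dm,hull,1)
    e=cv2.fitEllipse(hull);out['disc']=np.array(e[0]);out['ell']=e
    out['pointer']=cen((dm>0)&(S<90)&(V>110))
    out['orange']=cen((g>0)&(dm==0)&(H>=6)&(H<22)&(S>120)&(V>70))
    out['green']=cen((g>0)&(dm==0)&(H>45)&(H<80)&(S>120)&(V>60))
    blk=(dm>0)&~red; out['slot']=cen(blk)
    return out
E
python3 - <<'E'
from h import *
t=get_image('top');o=look(t,(318,240),36,0);print(o)
for k in('disc','slot'): print(k,'rng',deproj(t,o[k]).round(1),'plane90',plane(t,o[k],92).round(1))
for k in('pointer','orange','green'): print(k,plane(t,o[k],{'pointer':77,'orange':82,'green':99}[k]).round(1),deproj(t,o[k]).round(1))
c=deproj(t,[[270,275],[367,276],[268,195],[366,195]]);print(c.round(1))
print('bench',deproj(t,[[320,320]]),'jar',deproj(t,[[231,239]]),'cup',deproj(t,[[401,226]]),arm.tcp_to_grasp,status.read_orientation(),status.read_q(),status.read_clock())
E
```

```text
{'disc': array([318.04510498, 240.05340576]), 'ell': ((318.04510498046875, 240.05340576171875), (38.04248046875, 38.576358795166016), 82.26439666748047), 'pointer': array([332.44444444, 241.94444444]), 'orange': array([346.625, 240.25 ]), 'green': array([nan, nan]), 'slot': array([318.20208333, 240.175     ])}
disc rng [[520.1  36.8  78.8]] plane90 [[518.5  36.8  92. ]]
slot rng [[520.1  36.8  78.8]] plane90 [[518.1  36.5  92. ]]
pointer [[511.1   3.8  77. ]] [[513.5   4.5  76.3]]
orange [[510.  -29.4  82. ]] [[510.2 -27.6  87.6]]h.py:20: RuntimeWarning: Mean of empty slice.
  v,u=np.nonzero(m);return np.array([u.mean(),v.mean()])
  ret = ret.dtype.type(ret / rcount)
h.py:12: RuntimeWarning: invalid value encountered in cast
  uv=np.asarray(uv,int).reshape(-1,2);return np.asarray(d['xyz'])+ray(d,uv)*d['range_z'][uv[:,1],uv[:,0]][:,None]
Traceback (most recent call last):
  File "h.py", line 12, in deproj
    uv=np.asarray(uv,int).reshape(-1,2);return np.asarray(d['xyz'])+ray(d,uv)*d['range_z'][uv[:,1],uv[:,0]][:,None]
                                                                              ~~~~~~~~~~~~^^^^^^^^^^^^^^^^^
IndexError: index -9223372036854775808 is out of bounds for axis 0 with size 400
```

```bash
python3 - <<'E'
from h import *
print(arm.tcp_to_grasp,status.read_orientation(),status.read_q(),status.read_clock())
for y in(-0.27,2.87): print(y,np.round(solve_ik([519,36.8,250],[np.pi,0,y]),3))
y=-0.27
q=solve_ik([519,36.8,250],[np.pi,0,-0.27])
arm.goto([519,36.8,250],[np.pi,0,-0.27])
print(status.read_clock(),status.read_q())
d=get_image('wrist');save(d,'w1.png');print(d['xyz'])
E
```

```text
18.8 [-3.14014308e+00 -1.24750784e-04  2.83278174e+00] [ 1.17658974e+00  1.31023987e-01  1.48902495e+00  6.59780070e-07
  1.52299865e+00 -8.53957935e-02] 0.15
-0.27 [-0.028 -0.098  1.662 -0.     1.577  1.813]
2.87 [-0.028 -0.098  1.662  0.     1.577 -1.327]
2.4083 [-2.67031779e-02 -9.76527394e-02  1.66196013e+00  2.18573380e-04
  1.57732493e+00  1.81255862e+00]
[582.98039428  20.7469077  416.0302966 ]
```

View pics/w1.png

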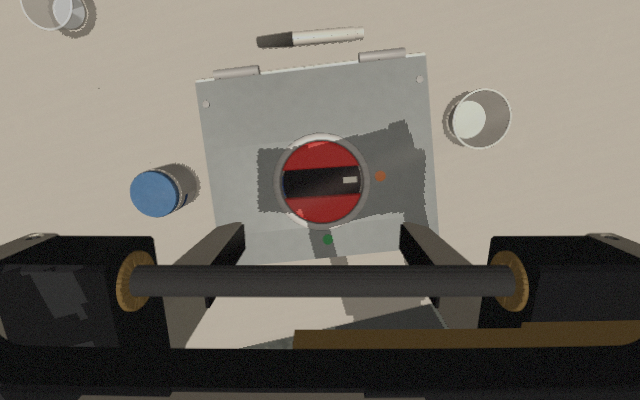

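Wrist view: disc at (322,181), white pointer at (350,180), orange dot (380,177), green dot (328,239). The slot is nearly aligned with the tool. Next I'll refine the measurement from this view and turn to the other yaw, so the last joint has range to turn.

```bash
python3 - <<'E'
from h import *
d=get_image('wrist');o=look(d,(322,185),75,0)
print({k:np.round(v,1) for k,v in o.items() if k!='ell'})
C=plane(d,o['disc'],92)[0];P=plane(d,o['pointer'],76)[0];O=plane(d,o['orange'],89)[0];G=plane(d,o['green'],98)[0]
S=plane(d,o['slot'],77)[0]
print('C',C,'S',S,'P',P,'O',O,'G',G)
f=lambda v:np.arctan2(v[0],-v[1])*-1   # yaw of frame whose -y is v
print('slot yaw',-np.arctan2(-(P-C)[0],-(P-C)[1]),'unit yaw',-np.arctan2(-(O-C)[0],-(O-C)[1]),'green',np.arctan2(-(G-C)[1],-(G-C)[0]))
print('rng disc',deproj(d,o['disc']+[0,-28]),'floor',deproj(d,o['slot']))
b=((cv2.cvtColor(d['image'],cv2.COLOR_RGB2HSV)[...,1]>100))
E
```

```text
{'disc': array([321.4, 181.3]), 'pointer': array([349.3, 179.3]), 'orange': array([379.7, 175.6]), 'green': array([327.5, 238.9]), 'slot': array([320.8, 182.1])}
C [521.69364429  38.46341429  92.        ] S [518.19956071  40.14372239  77.        ] P [512.35149253   7.16215863  76.        ] O [510.10209473 -26.36073383  89.        ] G [455.84045198  49.25919046  98.        ]
slot yaw -0.2900427361341395 unit yaw -0.17694518234323708 green -0.16249163606108713
rng disc [[551.60771856  30.66504463  85.81901745]] floor [[518.37046829  41.0814491   76.18898092]]
```

```bash
python3 - <<'E'
from h import *
effector.move_gripper(42)
pi=np.pi; Y=pi-0.23
arm.goto([519.5,38,200],[pi,0,Y])
arm.move_straight([519.5,38,100],rate=150)
f0=status.read_contact_force()
hit=arm.move_straight([519.5,38,64],rate=40,contact_N=30)
print(hit,status.read_ee_pos(),status.read_contact_force()-f0)
hit=arm.move_straight([519.5,38,54],rate=15,contact_N=12)
print(hit,status.read_ee_pos(),status.read_contact_force(),f0,status.read_moment(),status.read_width(),status.read_clock(),status.read_q())
d=get_image('scene');save(d,'s2.png')
cv2.imwrite('pics/s2c.png',cv2.resize(cv2.imread('pics/s2.png')[130:290,200:400],None,fx=3,fy=3))
E
```

```text
False [519.38493769  38.0153814   64.13388259] [-1.63886527 -0.13971843  2.70096571]
True [519.69574436  37.96170054  59.99841686] [-4.25969745 -0.34635096  9.53174642] [ 0.11963489  0.51271578 -0.05480478] [ 0.03761389  0.60990323 -0.03461781] 41.70783933099633 8.45 [-2.54223473e-02  5.56754228e-02  1.86822656e+00 -1.13239932e-04
  1.21750855e+00 -1.36620517e+00]
```

View pics/s2c.png

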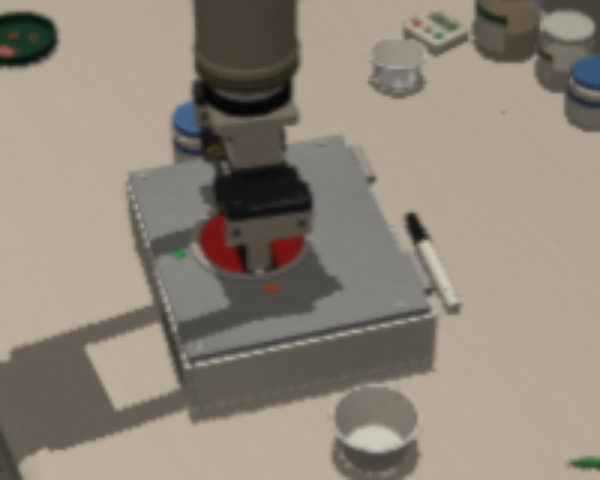

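The crop shows the hatch flush with the unit and the fingers in the slot, with the TCP at z = 60.0 and about 9.5 N of press. Now I'll turn it clockwise in steps.

```bash
python3 - <<'E'
from h import *
pi=np.pi; Y=pi-0.23; z=59.3
arm.goto([519.5,38,z],[pi,0,Y])
print(status.read_ee_pos().__array__().round(1),np.round(status.read_contact_force(),1))
y=Y
while y>1.05:
    y-=0.15
    arm.goto([519.5,38,z],[pi,0,y])
    F=np.array(status.read_contact_force());M=np.array(status.read_moment())
    print(round(y,2),np.round(status.read_orientation()[2],3),round(status.read_ee_pos()[2],2),F.round(1),M.round(2),round(status.read_clock(),1))
    if abs(M[2])>1.5 or np.linalg.norm(F)>60: break
    if F[2]<7: z-=0.4
    if F[2]>25: z+=0.3
E
```

```text
[519.7  38.   60. ] [-4.9 -0.1  9.7]
2.76 2.761 60.04 [-3.6 -0.1  8.6] [-0.09  0.59 -0.11] 9.0
2.61 2.611 60.06 [-3.8 -1.7  8. ] [-0.3   0.68 -0.06] 9.3
2.46 2.461 60.06 [-3.4 -2.1  9.6] [-0.43  0.7  -0.07] 9.6
2.31 2.31 60.03 [-3.9 -1.7  8.7] [-0.47  0.77 -0.07] 9.8
2.16 2.16 60.0 [-4.7 -2.1  9.5] [-0.46  0.74 -0.06] 10.1
2.01 2.01 60.05 [-5.2 -1.8 10. ] [-0.37  0.69 -0.06] 10.3
1.86 1.861 60.02 [-3.2 -1.8  8.9] [-0.38  0.61 -0.06] 10.6
1.71 1.71 60.06 [-2.8 -2.   8.1] [-0.32  0.62 -0.02] 10.9
1.56 1.561 60.06 [-2.5 -1.9  8.7] [-0.37  0.54 -0.06] 11.2
1.41 1.411 60.06 [-2.4 -1.9  7.7] [-0.35  0.5  -0.05] 11.4
1.26 1.26 60.12 [-0.7 -0.5  7.9] [-0.2   0.31 -0.03] 11.7
1.11 1.117 60.13 [-0.2 -1.5  7.2] [-0.23  0.3   4.48] 11.9
```

The stop is reached, with the moment at 4.5 N m. I'll release the torque within the slot's backlash, lift off and check.

```bash
python3 - <<'E'
from h import *
pi=np.pi
arm.goto([519.5,38,59.5],[pi,0,1.25])
print(status.read_moment(),status.read_contact_force())
arm.move_straight([519.5,38,100],rate=60)
arm.move_straight([519.5,38,230],rate=150)
print(status.read_contact_force(),status.read_clock())
d=get_image('wrist');save(d,'w3.png')
t=get_image('top');save(t,'t3.png')
E
```

```text
[-0.03200144  0.20980012  0.080471  ] [-0.68968145  0.3397635   5.60671304]
[-0.50146102 -0.35757274 -0.58095966] 14.05
```

View pics/w3.png

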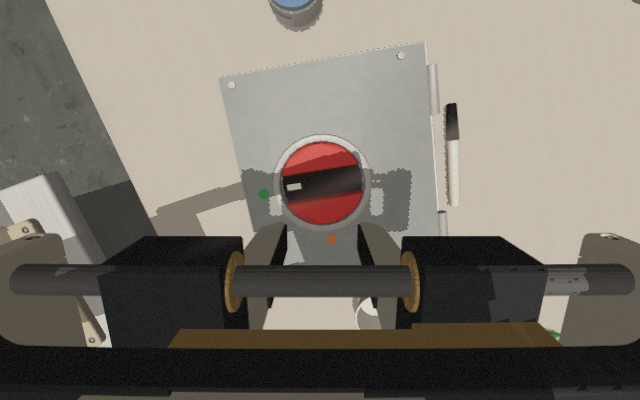

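The pointer at (294,187) points at the green dot at (264,194). I'll check the angle and hatch height in numbers, then hand in.

```bash
python3 - <<'E'
from h import *
d=get_image('wrist');o=look(d,(322,185),75,0)
C=plane(d,o['disc'],76)[0];P=plane(d,o['pointer'],61)[0];G=plane(d,o['green'],74)[0];O=plane(d,o['orange'],74)[0]
a=lambda v:np.arctan2(-v[1],-v[0])
print('slot',a(P-C),'green',a(G-C),'orange',np.arctan2(O[0]-C[0],C[1]-O[1]))
z=deproj(d,[[245,110],[270,100],[390,90],[415,80]]);print(z.round(1))
f=z[:2,2].mean()-z[2:,2].mean();ok=abs(a(P-C)-a(G-C))<0.15 and z[:2,2].mean()<79
print(ok,f,f/150)
if ok: print(arm.finish_job())
E
```

```text
slot -0.09423017380882333 green -0.1228822078495744 orange -0.15997098959457895
[[467.5 139.4  75.1]
 [495.7 140.5  74.4]
 [616.7 110.9  73.4]
 [643.9 112.3  72.7]]
True 1.675145404173179 0.011167636027821193
the job is handed in; nothing more can be done
None
```

The hatch is shut and locked: the fastener is at its stop with the pointer on the green dot, the hatch settled at about 0.011 rad with the robot clear, and the job was handed in at about 14 s. I did not measure the jar, cup and marker afterwards, but the arm never went near them.

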